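Stage the parts for a crimp job

TASK

Stage the next crimp job on the plywood board, with parts from the black rubber mat: stand the wide steel sleeve upright midway between the two posts, and set the plug, knob up and centred, on top of it to keep the dirt out. Lay the gauge bar flat behind the wide sleeve (on the side away from the robot), centred on it and parallel to the line of the posts, with a gap of about 30 mm, and stand the slim sleeve left of the bar (the robot's left), in line with the bar, about 20 mm from its end. Leave the brass coupling on the mat where it is, and let go of everything.

Things in the scene. Friction and masses are not known exactly. Their poses are not given: they have to be found in the camera images.
- wide_sleeve: Short wide bare-steel tube standing upright on the mat, outer diameter 56, bore 44, 40 mm tall, loose, about 0.3 kg. Origin: centre of its underside; z up along its axis; the yaw means nothing.
- slim_sleeve: Taller slim bare-steel tube standing upright on the mat, outer diameter 36, bore 26, 55 mm tall, loose, about 0.2 kg. Origin: centre of its underside; z up along its axis; the yaw means nothing.
- plug: Steel end plug lying on the mat: a flat disc of diameter 60, 8 mm thick, with a central round knob of diameter 24 that rises to 30 mm above the underside; loose, about 0.15 kg. Its flat disc rests on the wide sleeve's rim; nothing enters the bore. Origin: centre of its flat underside; z up through the knob; the yaw means nothing.
- bar: Aluminium gauge bar, four dark dots on top: 36 (x) by 110 (y) by 30 mm tall, loose, about 0.3 kg. Origin: centre of underside. Starts flat on the mat (4 mm thick), packed 1 mm from the stop along its +x side: no finger room there. Pushed some 60 mm along its length (either way; the run and 45 mm behind it are free) it slides clear, to be gripped across its 36 mm.
- stop: Dark steel stop block bolted down at the back of the mat, 25 (x) by 80 (y) by 30 mm tall, with two bolt heads 4 mm high on top; fixed. Origin: centre of its underside, on the mat's top (4 mm above the table). The bar starts along its -x face, roughly centred on it; x points away from the robot, give or take 0.3 rad.
- board: Plywood board, 240 (x) by 340 (y) by 10 mm thick, fixed on the table, its top 10 mm above it. Origin: centre of its underside; x points away from the robot, y to its left, give or take 0.3 rad. Board and mat lie side by side; which is left changes. A small loose washer on the board's near right corner is not part of the job.
- post_a: The left one of the two dark steel posts fixed on the board: diameter 18, with a foot of diameter 28, 45 mm tall. Origin: centre of its underside, on the board's top. Its axes are parallel to the board's: x away from the robot (the 'behind' of the job), y to the left; the right post stands 210 mm from it along -y.
- post_b: The right one of the two posts, alike, 210 mm from the left one along its -y. Origin: centre of its underside, on the board's top; axes parallel to the board's.
- coupling: Brass hex coupling, 36 mm across flats, 36 mm tall, loose, on the mat. Not part of the job: leave it. Origin: centre of its underside. It stands with the two sleeves and the plug, in mixed order, in one row parallel to the stop's y on the robot's side of the bar, about 90 mm apart; fingers have most room in front of and behind each (along the stop's x).
Not all that is in view belongs to the job. What is shaped like the bar but blue is not meant. What is shaped like the plug but red is not meant.

How it is judged (in metres and radians):
At the end, for the whole second after the job is handed in: Upright wide sleeve within 13 mm of mid-posts; plug level on it within 8 mm; bar flat, 53-99 mm behind the posts' line, within 18 mm sideways and 0.17 rad; slim sleeve upright left of it, 78-108 mm from its centre, within 15 mm of its axis; all on the board, released, at rest (x of wide_sleeve in the frame of post_a between -0.013 and 0.013 m and y of wide_sleeve in the frame of post_a between -0.118 and -0.092 m and z of wide_sleeve in the frame of post_a between -0.004 and 0.004 m and angle between each of wide_sleeve, plug, bar, slim_sleeve's own z axis and vertical below 0.1 rad and horizontal distance between plug and wide_sleeve below 0.008 m and z of plug in the frame of wide_sleeve between 0.036 and 0.044 m and x of bar in the frame of post_a between 0.053 and 0.099 m and y of bar in the frame of post_a between -0.123 and -0.087 m and z of bar in the frame of post_a between -0.004 and 0.004 m and angle between the y axis of bar and the y axis of post_a, either way round below 0.17 rad and x of slim_sleeve in the frame of bar between -0.015 and 0.015 m and horizontal distance between slim_sleeve and bar between 0.078 and 0.108 m and y of slim_sleeve in the frame of post_a above -0.06 m and z of slim_sleeve in the frame of post_a between -0.004 and 0.004 m and linear speed of each of wide_sleeve, slim_sleeve, plug, bar below 0.01 m/s and angular speed of each of wide_sleeve, slim_sleeve, plug, bar below 0.1 rad/s); the robot touches nothing.
It fails at once if the brass coupling is shifted by more than 20 mm (distance of coupling from where it was at the start of the episode above 0.02 m).
It also fails if it takes over 131 s, if anything falls off the work surface, if the arm or the gripper's body presses on something with over 40 N, if the wrist force passes 120 N, or if a joint passes its speed limit or range.

ROBOT

A 6-joint arm with a two-finger parallel gripper is mounted at the origin on the work surface. World frame = base frame: x ahead of the robot, y to its left, z up, the work surface at z = 0. Lengths are in mm, angles in rad, forces in N, time in s.
With the tool pointing down it reaches from about 275 to 1000 mm from the base axis. Payload 8.4 kg.
Tool frame: the origin (TCP) lies at the very end of the fingers, on their centre line; the grasp point (between the pads) lies 19 mm behind it; x points along the fingers, y is the direction in which the jaws open and shut, and the axes are right-handed (so a half turn about x gives the same grasp; the last joint's range is limited). The gripper opens to 85 mm and grips with 20 to 120 N. Pads are 22 mm wide; open, the fingers measure 114 mm over their backs; the gripper's body (76 mm by 85 mm) begins 54 mm behind the grasp point. The pads swing forward as they close: fully open they stand 13 mm farther back than shut.
Start: joints at [1.236, 0.353, 1.633, -0, 1.155, -0.002], TCP at [204.18, 590.71, 231.281] pointing down, gripper open.
Joint ranges: [-2.63, 2.63], [-0.92, 2.1], [0.06, 2.66], [-1.3, 4.44], [0, 2.69], [-3.02, 3.02]. Speed limits (rad/s): [2.22, 2.22, 2.79, 3.14, 3.14, 3.14].

INTERFACE

Orientations are given as [roll, pitch, yaw] about the fixed x, y, z axes, in that order (R = Rz(yaw) Ry(pitch) Rx(roll)).
In Python, from rig import r, grab_frame, camera_params, sign_off gives the robot as it stands.
- The arm moves only by the tool drive_tool, never from a script. Its argument "rows" is one flat list of numbers, 7 for each row, row after row: the shift along the tool's x, y, z in mm, then the turn, a rotation vector about the tool's x, y, z in degrees, then the opening in per cent of the stroke, from 0 (shut) to 100 (fully open). In form: [x, y, z, rx, ry, rz, fingers, x, y, z, rx, ry, rz, fingers, ...]. A call has 1 to 10 rows; each row is the pose to reach, as a shift and turn from the pose measured when the call began, along the tool's axes at that moment; what a row does not reach only later rows make up. A row lasts 1/8 s, in which the tool goes at most 62.5 mm and 10.7 degrees, less where a joint would pass 70% of its speed; a pose out of reach is approached as far as the arm can. A call with a gripper value outside its range is refused whole. The fingers move at their own pace and stop on an object; "newtons" is the grip in N (left out, the last holds). Time passes only in rows, so rows that repeat a pose let the fingers close. It gives the time, the measured TCP pose, the force and the opening at its end, in the units of the state.
- r.sense(): the state, without advancing time (a new reading comes with each control period).
- grab_frame(name): name is "scene" or "top"; returns the picture (400x640x3 uint8, red, green, blue); there is no depth.
- camera_params(name): a dict with "vertical_fov" (degrees; the focal length in pixels is half the picture's height over the tangent of half this angle, whatever the lens; pixels are square), "cx", "cy" (the principal point, pixels), "k1" (the pictures are not rectified: a ray, as slopes to the right and down, at radius r is drawn at 1 + k1 r^2 times it, then the intrinsics apply), "pose" (4x4, takes a point from camera to world coordinates). Camera axes: x right, y down, z forward; pixel columns grow to the right and rows downward; lengths in mm; the calibration is good to about 2 mm. A picture is of the moment at which its call begins. camera_params takes no time and is no camera call.
- sign_off(): hands the job in, once; it reports no verdict.
The state is a dict: "clock": time; "qpos": joint angles; "qvel": joint speeds; "joint_efforts": joint torques, N m; "eef_pos": TCP position; "tcp_rot": TCP orientation; "contact_force": force on the tool from outside, world axes, zero at the start; "wrist_torque": the same for the moment, N m; "opening": opening from 0.0 (shut) to 1.0 (fully open).
Only numpy, scipy, OpenCV 4.12 (cv2) and the standard library are available. Lean on these libraries where they do the work, as an engineer would, in place of code of your own. Each camera call takes 0.05 s, during which the arm holds its last target.

## Working session

There is one attempt and no reset: what is moved stays moved. The work goes in short steps, Python scripts to look and compute and a tool call to move; the robot and the scene stay as the last step left them, time stands still between calls to the robot, and variables do not carry over. Pictures are saved under pics/ and viewed, and the job is handed in when it is done.

Besides the shell and the picture viewer there is one more tool, called after ">>>" in YAML: its name, and indented under it one key for each argument. drive_tool: Moves the arm, as the interface text tells. Its arguments: {"type":"object","properties":{"rows":{"type":"array","items":{"type":"number"}},"newtons":{"type":"number"}},"required":["rows"]}

```bash
mkdir -p pics; ls; python3 - <<'E'
from rig import r, grab_frame, camera_params
import cv2
print(r.sense())
for n in("scene","top"):
    cv2.imwrite(f"pics/{n}0.png",grab_frame(n)[:,:,::-1]); print(n,camera_params(n))
E
```

```text
pics
{'clock': 0.0, 'qpos': array([ 1.23557414e+00,  3.53625464e-01,  1.63417931e+00, -2.49928545e-05,
        1.15516448e+00, -2.37959772e-03]), 'qvel': array([1.31126941e-03, 1.28350101e-03, 5.51487162e-05, 5.94340678e-04,
       1.16261047e-03, 5.43467316e-04]), 'joint_efforts': array([ 3.07436072e-03, -6.05255270e+01, -3.42067516e+01,  2.77393847e-04,
        9.36707453e-03, -3.12384077e-05]), 'eef_pos': array([204.0411309 , 590.23769441, 230.55650843]), 'tcp_rot': array([-1.55657778,  1.56941954, -1.88941026]), 'contact_force': array([-0.64333287, -0.02324495, -0.61745085]), 'wrist_torque': array([-0.0124118 , -0.03697294, -0.01800374]), 'opening': 1.001968881159879}
scene {'vertical_fov': 42.35524591902122, 'cx': 319.746159114128, 'cy': 200.73185931238845, 'k1': 0.03291273781497171, 'pose': array([[-6.60894915e-02,  7.97465242e-01, -5.99734414e-01,
         1.10569725e+03],
       [ 9.97794958e-01,  4.91347059e-02, -4.46206532e-02,
         3.71271699e+01],
       [-6.11564596e-03, -6.01360930e-01, -7.98954085e-01,
         8.48142778e+02],
       [ 0.00000000e+00,  0.00000000e+00,  0.00000000e+00,
         1.00000000e+00]])}
top {'vertical_fov': 57.087444031630035, 'cx': 312.5506737167246, 'cy': 200.6644015580485, 'k1': -0.05496303852322188, 'pose': array([[ 2.49713143e-02, -9.87290631e-01,  1.56951083e-01,
         3.49772467e+02],
       [-9.99425308e-01, -2.82552674e-02, -1.87268367e-02,
         3.93402777e-01],
       [ 2.29235253e-02, -1.56393251e-01, -9.87428814e-01,
         9.00153668e+02],
       [ 0.00000000e+00,  0.00000000e+00,  0.00000000e+00,
         1.00000000e+00]])}
```

View pics/scene0.png

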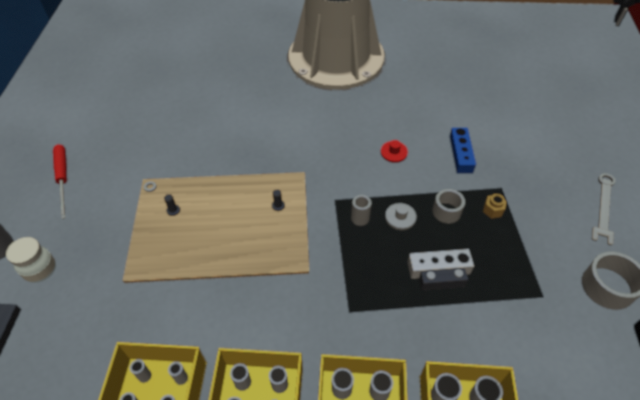

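View pics/top0.png

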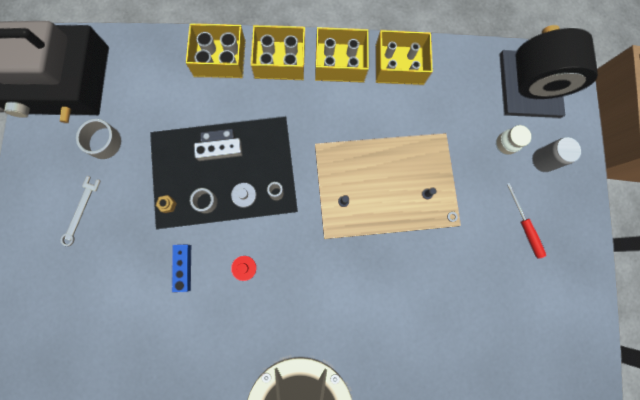

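The top view shows, from left: coupling (165,204), wide sleeve (203,200), plug (243,194), slim sleeve (275,190). The bar is at (218,148), the posts at (344,200) and (429,193). I'll enlarge both regions.

```bash
cat > h.py <<'E'
import numpy as np, cv2
from rig import r, grab_frame, camera_params
def cam(n):
    p=camera_params(n); f=200/np.tan(np.radians(p['vertical_fov'])/2)
    return p,f
def pix2w(n,u,v,z):
    p,f=cam(n); x=(u-p['cx'])/f; y=(v-p['cy'])/f
    rd=np.hypot(x,y); r_=rd
    for _ in range(30): r_=rd/(1+p['k1']*r_*r_)
    s=r_/rd if rd>0 else 1
    d=p['pose'][:3,:3]@np.array([x*s,y*s,1]); o=p['pose'][:3,3]
    return o+d*(z-o[2])/d[2]
def w2pix(n,P):
    p,f=cam(n); P=np.atleast_2d(np.asarray(P,float)); c=(P-p['pose'][:3,3])@p['pose'][:3,:3]
    s=c[:,:2]/c[:,2:]; s=s*(1+p['k1']*(s**2).sum(1,keepdims=True))
    return s*f+[p['cx'],p['cy']]
def crop(n,x0,y0,x1,y1,k,out,im=None,grid=10):
    im=grab_frame(n)[:,:,::-1] if im is None else im
    c=cv2.resize(im[y0:y1,x0:x1],None,fx=k,fy=k,interpolation=cv2.INTER_CUBIC)
    for g in range(-(-x0//grid)*grid,x1,grid):
        cv2.putText(c,str(g),(int((g-x0+.5)*k),8),0,.3,(0,255,255),1); cv2.line(c,(int((g-x0+.5)*k),10),(int((g-x0+.5)*k),16),(0,255,255),1)
    for g in range(-(-y0//grid)*grid,y1,grid):
        cv2.putText(c,str(g),(0,int((g-y0+.5)*k)),0,.3,(0,255,255),1); cv2.line(c,(22,int((g-y0+.5)*k)),(28,int((g-y0+.5)*k)),(0,255,255),1)
    cv2.imwrite(out,c)
E
python3 - <<'E'
from h import *
im=cv2.imread('pics/top0.png')
crop('top',145,112,300,232,5,'pics/tA.png',im)
crop('top',310,125,465,240,5,'pics/tB.png',im)
E
```

```text
(no output)
```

View pics/tA.png

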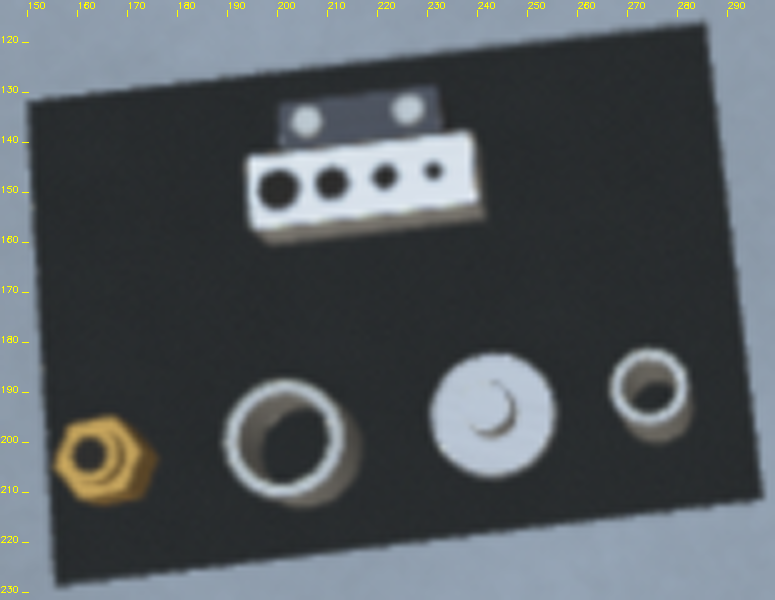

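View pics/tB.png

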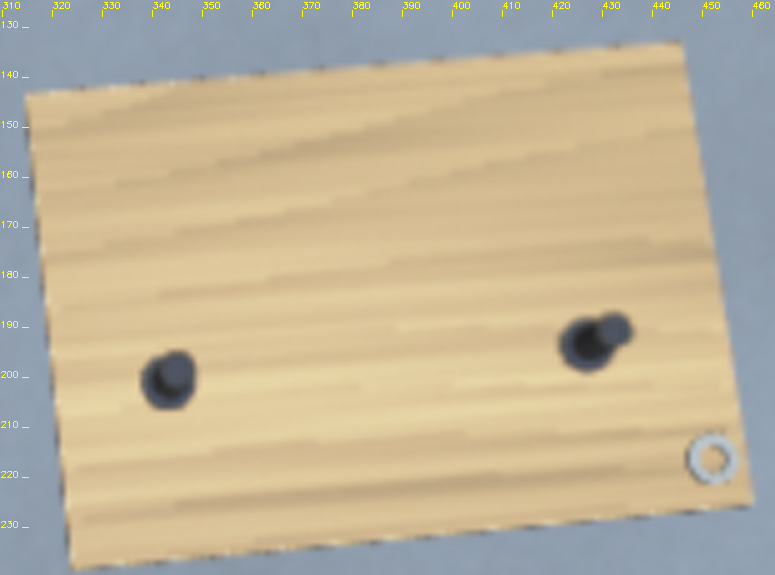

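```bash
python3 - <<'E'
from h import *
def A(X,Y,z): return pix2w('top',145+X/5-.4,112+Y/5-.4,z)
def B(X,Y,z): return pix2w('top',310+X/5-.4,125+Y/5-.4,z)
np.set_printoptions(precision=1,suppress=True)
print('wide',A(285,440,44),'d',np.linalg.norm(A(225,440,44)-A(345,440,44)))
print('plug',A(493,414,12),np.linalg.norm(A(431,414,12)-A(556,414,12)),'knob',A(491,408,34))
print('slim',A(648,386,59)); print('coup',A(98,458,40))
b=np.array([A(*p,34) for p in((247,157),(471,131),(479,203),(254,230))]);print('bar',b,b.mean(0),np.linalg.norm(b[0]-b[1]),np.linalg.norm(b[1]-b[2]))
for a,c in((0,1),(3,2)):
  d=b[a]-b[c];print('yaw',np.arctan2(-d[0],d[1]))
s=np.array([A(279,103,34),A(437,87,34)]);print(s,np.linalg.norm(s[0]-s[1]))
q=np.array([B(*p,10) for p in((25,95),(683,42),(753,505),(72,570))]);print('board',q,q.mean(0),[np.linalg.norm(q[i]-q[i-1]) for i in range(4)])
d=q[0]-q[1];print(np.arctan2(-d[0],d[1])); d=q[3]-q[2];print(np.arctan2(-d[0],d[1]))
pa=B(177,370,55);pb=B(614,330,55);fa=B(168,381,11);fb=B(587,345,11)
print('posts',pa,pb,np.linalg.norm(pa-pb),fa,fb,np.linalg.norm(fa-fb))
d=pa-pb;print(np.arctan2(-d[0],d[1]),(pa+pb)/2,(fa+fb)/2)
im=cv2.imread('pics/scene0.png')
crop('scene',335,180,545,310,3.8,'pics/sA.png',im); crop('scene',120,165,320,285,4,'pics/sB.png',im)
E
```

```text
wide [480.9 245.4  44. ] d 56.7112874705449
plug [501.6 153.6  12. ] 61.168861392532136 knob [500.7 150.9  34. ]
slim [508.8  74.3  59. ]
coup [470.4 334.9  40. ]
bar [[621.9 277.4  34. ]
 [638.2 168.5  34. ]
 [601.8 162.5  34. ]
 [585.2 271.1  34. ]] [611.7 219.9  34. ] 110.10769962896488 36.90493574361335
yaw 0.14837410488064
yaw 0.15181158491849436
[[649.9 263.9  34. ]
 [660.3 186.6  34. ]] 77.95045256960822
board [[ 636.8  -18.    10. ]
 [ 677.3 -355.8   10. ]
 [ 439.3 -382.9   10. ]
 [ 399.3  -46.5   10. ]] [ 538.2 -200.8   10. ] [np.float64(239.20028732951621), np.float64(340.23784532813465), np.float64(239.47205274790696), np.float64(338.78633247756534)]
0.11922269962962018
0.11843360748923082
posts [491.2 -91.3  55. ] [ 516.4 -299.1   55. ] 209.2851738662677 [492.9 -91.7  11. ] [ 517.  -300.7   11. ] 210.4273271121509
0.12081487869278038 [ 503.8 -195.2   55. ] [ 505.  -196.2   11. ]
```

View pics/sA.png

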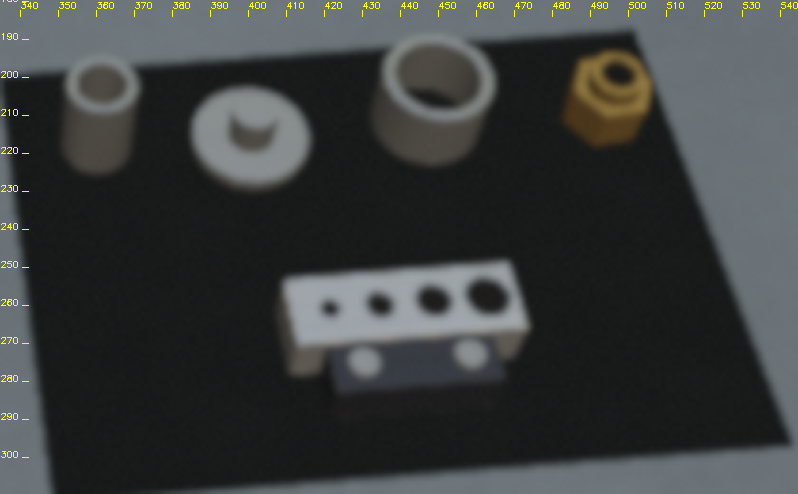

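View pics/sB.png

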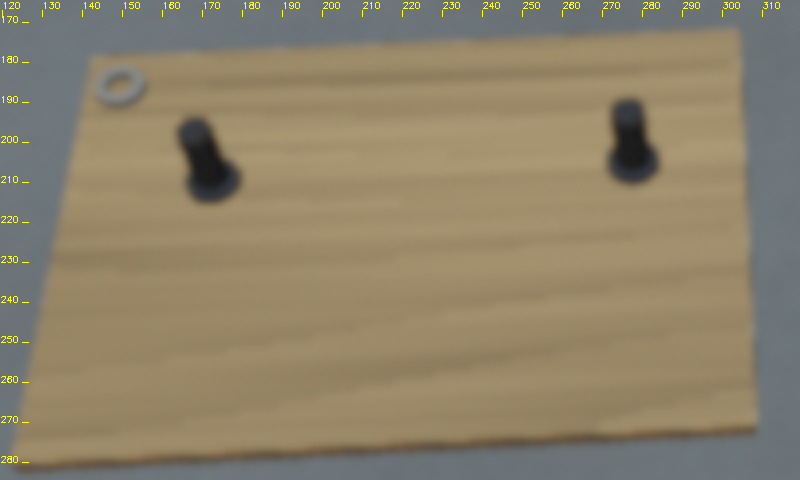

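```bash
cat >> h.py <<'E'
from scipy.spatial.transform import Rotation as Ro
def Rt(yaw):  # tool y along (cos,sin), x down
    x=np.array([0,0,-1.]); y=np.array([np.cos(yaw),np.sin(yaw),0]); return np.column_stack([x,y,np.cross(x,y)])
def plan(*pts):
    """pts: (x,y,z,yaw) -> shifts and rotvecs in present tool axes"""
    s=r.sense(); R=Ro.from_euler('xyz',s['tcp_rot']).as_matrix(); p=s['eef_pos']
    print('t %.2f'%s['clock'],'p',p.round(1),'ty',np.degrees(np.arctan2(R[1,1],R[0,1])).round(1),'open',round(float(s['opening']),3),'F',s['contact_force'].round(1),'q',s['qpos'].round(2))
    for x,y,z,a in pts:
        print((x,y,z,a),'->',(R.T@(np.array([x,y,z])-p)).round(1),np.degrees(Ro.from_matrix(R.T@Rt(a)).as_rotvec()).round(1))
E
python3 - <<'E'
from h import *
s=r.sense();print(Ro.from_euler('xyz',s['tcp_rot']).as_matrix().round(2))
plan((481,245.4,150,.148),(481,245.4,150,.148+np.pi))
E
```

```text
[[-0.    0.33  0.95]
 [-0.    0.95 -0.33]
 [-1.   -0.   -0.  ]]
t 0.10 p [204.  590.3 230.6] ty 70.9 open 0.999 F [-0.1 -0.2 -0.3] q [ 1.24  0.35  1.63  0.    1.16 -0.  ]
(481, 245.4, 150, 0.148) -> [  80.9 -235.4  374.5] [62.5  0.   0.1]
(481, 245.4, 150, 3.2895926535897932) -> [  80.9 -235.4  374.5] [-1.175e+02 -1.000e-01  0.000e+00]
```

>>> drive_tool:
  rows: [40, -117, 187, 31, 0, 0, 100, 81, -235, 374, 62.5, 0, 0, 100, 81, -235, 374, 62.5, 0, 0, 100, 81, -235, 374, 62.5, 0, 0, 100, 81, -235, 374, 62.5, 0, 0, 100, 81, -235, 374, 62.5, 0, 0, 100, 81, -235, 374, 62.5, 0, 0, 100, 81, -235, 374, 62.5, 0, 0, 100, 81, -235, 374, 62.5, 0, 0, 100, 81, -235, 374, 62.5, 0, 0, 100]
  newtons: 40

```text
clock: 1.35
eef_pos: [480.0, 247.0, 150.1]
tcp_rot: [-0.718, 1.57, -2.141]
contact_force: [0.3, 0.5, 0.3]
opening: 1.002
```

```bash
python3 - <<'E'
from h import *
plan((481,245.4,60,.148),(481,245.4,9,.148))
crop('top',120,80,320,230,4,'pics/t1.png')
E
```

```text
t 1.35 p [480.  247.  150.1] ty 8.5 open 1.002 F [0.3 0.5 0.3] q [ 0.47  0.32  1.89 -0.    0.94  0.32]
(481, 245.4, 60, 0.148) -> [90.1  0.8  1.6] [0. 0. 0.]
(481, 245.4, 9, 0.148) -> [141.1   0.8   1.6] [0. 0. 0.]
```

View pics/t1.png

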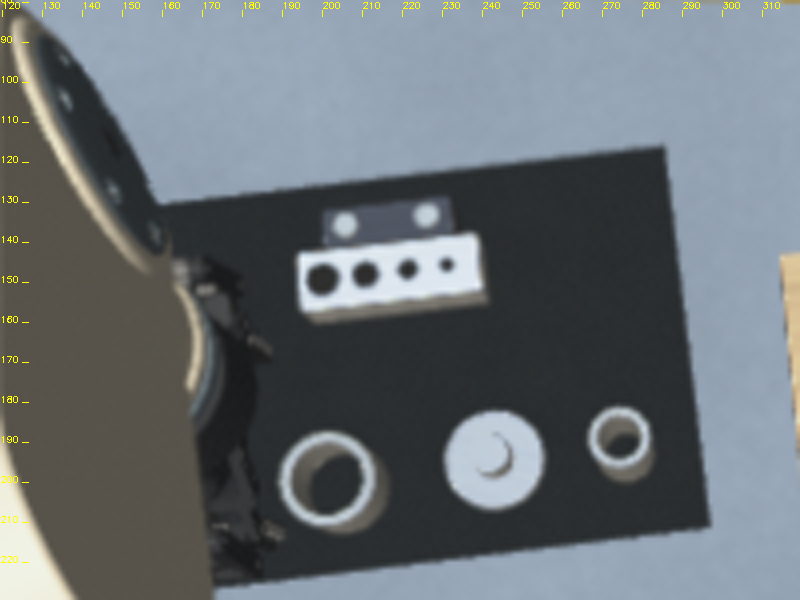

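The arm hides part of the view, but the sleeve (327,481 in the crop) has not moved. I'm descending onto it.

>>> drive_tool:
  rows: [50, 1, 1.5, 0, 0, 0, 100, 90, 1, 1.5, 0, 0, 0, 100, 120, 1, 1.5, 0, 0, 0, 100, 141, 1, 1.5, 0, 0, 0, 100, 141, 1, 1.5, 0, 0, 0, 100, 141, 1, 1.5, 0, 0, 0, 50, 141, 1, 1.5, 0, 0, 0, 50, 141, 1, 1.5, 0, 0, 0, 50, 141, 1, 1.5, 0, 0, 0, 50]
  newtons: 40

```text
clock: 2.52
eef_pos: [482.0, 246.5, 10.7]
tcp_rot: [1.747, 1.569, 0.325]
contact_force: [-1.2, 1.8, 5.1]
opening: 0.64
```

```bash
python3 - <<'E'
from h import *
plan((481,245.4,150,.148),(504.5,-195.8,150,.119))
E
```

```text
t 2.52 p [482.  246.5  10.7] ty 8.5 open 0.64 F [-1.2  1.8  5.1] q [ 0.47  0.53  1.96 -0.    0.65  0.32]
(481, 245.4, 150, 0.148) -> [-139.3   -0.9    0.9] [ 0.  -0.  -0.1]
(504.5, -195.8, 150, 0.119) -> [-139.5  -43.   440.7] [ 1.7 -0.  -0.1]
```

>>> drive_tool:
  rows: [-40, -1, 1, 0, 0, 0, 50, -90, -1, 1, 0, 0, 0, 50, -140, -1, 1, 0, 0, 0, 50, -140, -10, 50, 0.5, 0, 0, 50, -140, -15, 110, 0.8, 0, 0, 50, -140, -18, 170, 1, 0, 0, 50, -140, -23, 230, 1.7, 0, 0, 50, -140, -29, 290, 1.7, 0, 0, 50, -140, -35, 350, 1.7, 0, 0, 50, -140, -40, 410, 1.7, 0, 0, 50]

```text
clock: 3.78
eef_pos: [502.6, -166.9, 151.3]
tcp_rot: [1.607, 1.568, 0.155]
contact_force: [1.3, 0.3, -3.9]
opening: 0.639
```

```bash
python3 - <<'E'
from h import *
plan((504.5,-195.8,150,.119),(504.5,-195.8,18,.119))
crop('top',120,80,460,330,2.3,'pics/t2.png',grid=20)
E
```

```text
t 3.77 p [ 502.6 -166.9  151.3] ty 6.8 open 0.639 F [ 1.3  0.3 -3.9] q [-0.32  0.3   1.91  0.    0.93 -0.44]
(504.5, -195.8, 150, 0.119) -> [ 1.3 -1.6 28.9] [-0.  -0.  -0.2]
(504.5, -195.8, 18, 0.119) -> [133.3  -1.9  28.9] [-0.  -0.  -0.2]
```

View pics/t2.png

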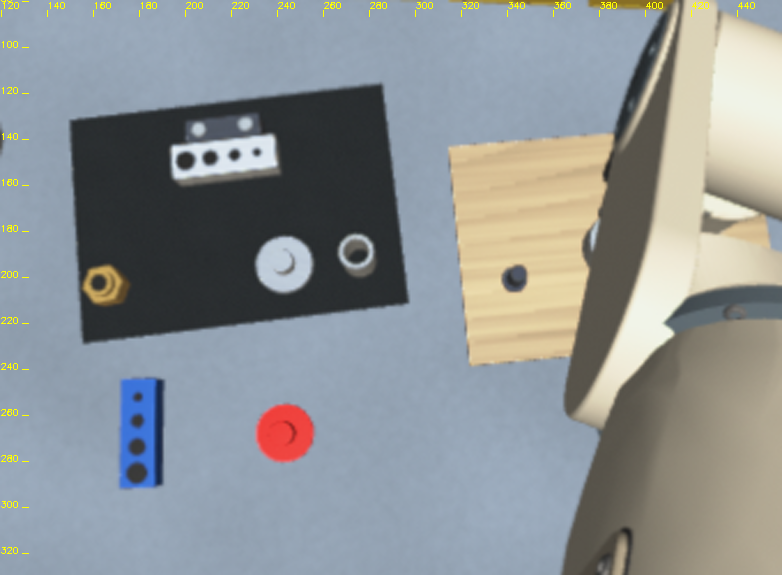

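The sleeve is off the mat and held (opening 0.64, force -3.9 N), and the other parts have not moved. I'm lowering it midway between the posts.

>>> drive_tool:
  rows: [1, -1.5, 29, 0, 0, 0, 50, 1, -1.5, 29, 0, 0, 0, 50, 60, -1.5, 29, 0, 0, 0, 50, 100, -1.5, 29, 0, 0, 0, 50, 120, -1.5, 29, 0, 0, 0, 50, 128, -1.5, 29, 0, 0, 0, 50, 132, -1.5, 29, 0, 0, 0, 50, 133, -1.5, 29, 0, 0, 0, 50, 134, -1.5, 29, 0, 0, 0, 50]

```text
clock: 4.95
eef_pos: [506.8, -203.1, 18.6]
tcp_rot: [0.805, 1.563, -0.648]
contact_force: [-0.9, -0.2, -3.6]
opening: 0.638
```

```bash
python3 - <<'E'
from h import *
plan((504.5,-195.8,18,.119),(504.5,-195.8,15,.119))
E
```

```text
t 4.95 p [ 506.8 -203.1   18.6] ty 6.8 open 0.638 F [-0.9 -0.2 -3.6] q [-0.38  0.52  1.95 -0.    0.66 -0.5 ]
(504.5, -195.8, 18, 0.119) -> [ 0.5 -1.5 -7.6] [-0.   0.3 -0.3]
(504.5, -195.8, 15, 0.119) -> [ 3.5 -1.5 -7.6] [-0.   0.3 -0.3]
```

>>> drive_tool:
  rows: [0, -1.5, -7.5, 0, 0.3, -0.3, 50, 0, -1.5, -7.5, 0, 0.3, -0.3, 50, 1, -1.5, -7.5, 0, 0.3, -0.3, 50, 1, -1.5, -7.5, 0, 0.3, -0.3, 50]

```text
clock: 5.45
eef_pos: [504.5, -195.9, 17.5]
tcp_rot: [1.773, 1.571, 0.321]
contact_force: [0.1, 0.3, -3.5]
opening: 0.641
```

```bash
python3 - <<'E'
from h import *
plan((504.5,-195.8,17,.119),(504.5,-195.8,15,.119))
E
```

```text
t 5.45 p [ 504.5 -195.9   17.5] ty 6.8 open 0.641 F [ 0.1  0.3 -3.5] q [-0.37  0.52  1.96  0.    0.66 -0.49]
(504.5, -195.8, 17, 0.119) -> [ 0.5  0.  -0.1] [-0.1 -0.  -0. ]
(504.5, -195.8, 15, 0.119) -> [ 2.5  0.  -0.1] [-0.1 -0.  -0. ]
```

>>> drive_tool:
  rows: [1, 0, 0, 0, 0, 0, 50, 1.7, 0, 0, 0, 0, 0, 50, 1.7, 0, 0, 0, 0, 0, 50]

```text
clock: 5.82
eef_pos: [504.6, -196.0, 16.7]
tcp_rot: [1.46, 1.57, 0.007]
contact_force: [-4.2, 1.5, 11.1]
opening: 0.641
```

>>> drive_tool:
  rows: [0, 0, 0, 0, 0, 0, 85, 0, 0, 0, 0, 0, 0, 85, 0, 0, 0, 0, 0, 0, 85, -30, 0, 0, 0, 0, 0, 85, -80, 0, 0, 0, 0, 0, 85, -134, 0, 0, 0, 0, 0, 85, -134, 0, -60, 0, 0, 0, 85, -134, 0, -120, 0, 0, 0, 85, -134, 0, -180, 0, 0, 0, 85, -134, 0, -180, 0, 0, 0, 85]

```text
clock: 7.08
eef_pos: [482.5, -14.0, 150.7]
tcp_rot: [3.133, 1.57, 1.685]
contact_force: [0.3, 0.4, 0.3]
opening: 0.848
```

```bash
python3 - <<'E'
from h import *
def S(X,Y,z): return pix2w('scene',335+X/3.8-.37,180+Y/3.8-.37,z)
print('plug',S(251,134.5,12),'knob',S(254,117,34),'wide',S(439,78,44),'slim',S(102,84,59))
crop('top',310,125,465,240,5,'pics/t3.png')
crop('scene',120,140,320,280,4,'pics/s3.png')
plan((501,152.5,120,.148),(501,152.5,14,.148))
E
```

```text
plug [503.56003463 152.88679007  12.        ] knob [508.30022008 151.67480143  34.        ] wide [485.08387299 245.1058492   44.        ] slim [510.82129499  72.71736187  59.        ]
t 7.17 p [483.5 -16.9 150.8] ty 6.9 open 0.849 F [0.3 0.1 1.2] q [-0.04  0.24  2.01 -0.    0.9  -0.16]
(501, 152.5, 120, 0.148) -> [  30.7   37.7 -166.1] [-1.6  0.  -0. ]
(501, 152.5, 14, 0.148) -> [ 136.7   37.6 -166.1] [-1.6  0.  -0. ]
```

View pics/t3.png

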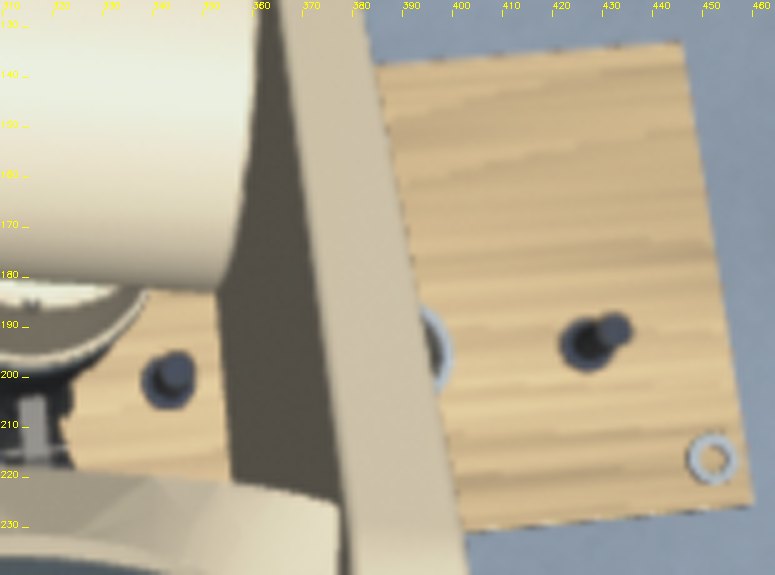

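View pics/s3.png

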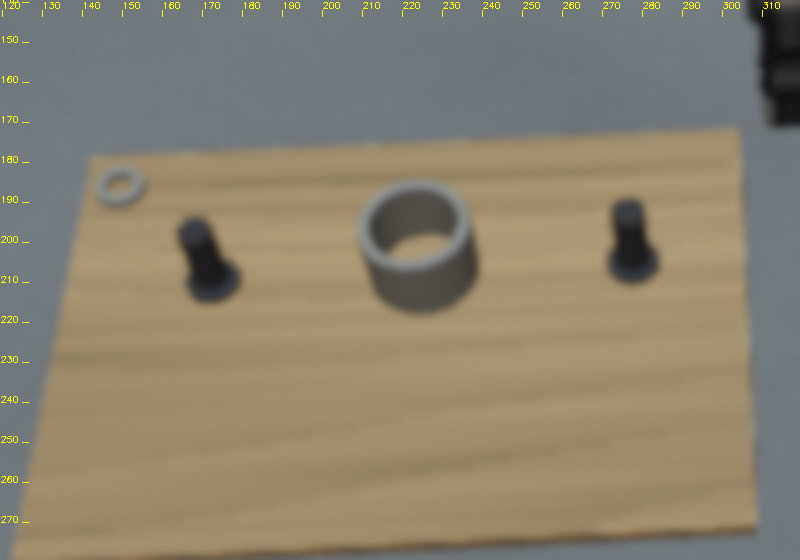

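>>> drive_tool:
  rows: [10, 13, -55, 0, 0, 0, 70, 20, 26, -111, -0.8, 0, 0, 70, 31, 38, -166, -1.6, 0, 0, 70, 31, 38, -166, -1.6, 0, 0, 70, 31, 38, -166, -1.6, 0, 0, 70, 31, 38, -166, -1.6, 0, 0, 70]

```text
clock: 7.92
eef_pos: [501.6, 150.8, 119.8]
tcp_rot: [0.692, 1.57, -0.733]
contact_force: [-0.9, -0.3, 0.1]
opening: 0.696
```

```bash
python3 - <<'E'
from h import *
def S(X,Y,z): return pix2w('scene',120+X/4-.375,140+Y/4-.375,z)
w=S(414.5,225.5,50); pa=S(628,207,55); pb=S(194,232,55)
print(w,pa,pb,(pa+pb)/2)
plan((501.8,153.2,60,.148),(501.8,153.2,14,.148))
E
```

```text
[ 506.62035616 -195.9464662    50.        ] [492.705624   -92.62634649  55.        ] [ 520.83649219 -299.84993329   55.        ] [ 506.77105809 -196.23813989   55.        ]
t 7.92 p [501.6 150.8 119.8] ty 8.4 open 0.696 F [-0.9 -0.3  0.1] q [ 0.29  0.34  1.95 -0.    0.86  0.14]
(501.8, 153.2, 60, 0.148) -> [59.8  0.6 -2.3] [-0.1  0.  -0. ]
(501.8, 153.2, 14, 0.148) -> [105.8   0.5  -2.4] [-0.1  0.  -0. ]
```

The scene view puts the wide sleeve within 1 mm of mid-posts. Next is the plug.

>>> drive_tool:
  rows: [40, 0.5, -2.3, 0, 0, 0, 70, 80, 0.5, -2.3, 0, 0, 0, 70, 104.5, 0.5, -2.3, 0, 0, 0, 70, 104.5, 0.5, -2.3, 0, 0, 0, 70, 104.5, 0.5, -2.3, 0, 0, 0, 10, 104.5, 0.5, -2.3, 0, 0, 0, 10, 104.5, 0.5, -2.3, 0, 0, 0, 10, 104.5, 0.5, -2.3, 0, 0, 0, 10, 104.5, 0.5, -2.3, 0, 0, 0, 10]
  newtons: 40

```text
clock: 9.05
eef_pos: [502.8, 153.1, 16.8]
tcp_rot: [1.339, 1.568, -0.086]
contact_force: [-1.2, -2.8, 5.5]
opening: 0.252
```

```bash
python3 - <<'E'
from h import *
plan((501.8,153.2,150,.148),(505,-195.8,150,.119))
crop('scene',335,150,545,290,3.8,'pics/s4.png')
E
```

```text
t 9.05 p [502.8 153.1  16.8] ty 8.4 open 0.252 F [-1.2 -2.8  5.5] q [ 0.29  0.51  1.99 -0.    0.64  0.15]
(501.8, 153.2, 150, 0.148) -> [-1.332e+02 -6.000e-01 -1.000e-01] [-0.1  0.  -0.2]
(505, -195.8, 150, 0.119) -> [-133.1  -48.2  345.6] [ 1.6  0.  -0.2]
```

View pics/s4.png

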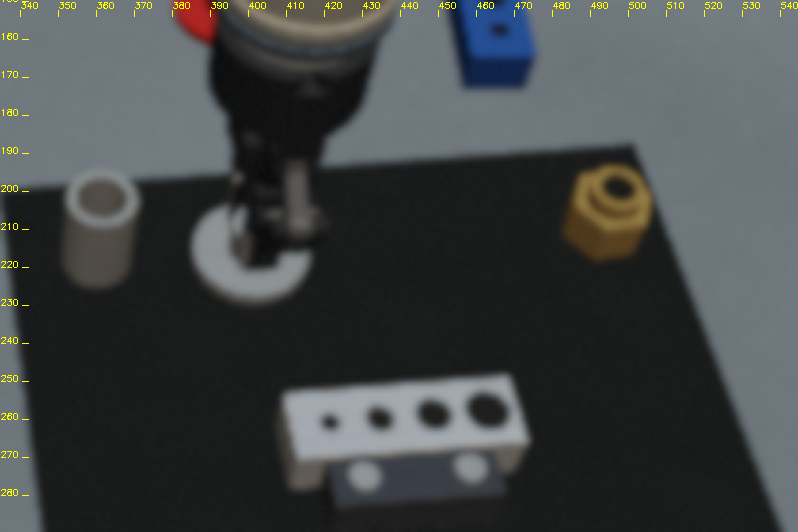

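The knob is gripped at opening 0.25 and the neighbours have not moved. I'm lifting it and moving over the wide sleeve.

>>> drive_tool:
  rows: [-40, -0.5, 0, 0, 0, 0, 10, -90, -0.5, 0, 0, 0, 0, 10, -133, -0.5, 0, 0, 0, 0, 10, -133, -10, 58, 0.3, 0, 0, 10, -133, -17, 116, 0.6, 0, 0, 10, -133, -25, 174, 0.9, 0, 0, 10, -133, -33, 232, 1.2, 0, 0, 10, -133, -40, 290, 1.6, 0, 0, 10, -133, -48, 345, 1.6, 0, 0, 10, -133, -48, 345, 1.6, 0, 0, 10]

```text
clock: 10.35
eef_pos: [505.3, -198.7, 150.9]
tcp_rot: [1.115, 1.566, -0.342]
contact_force: [0.8, 0.3, -2.0]
opening: 0.253
```

```bash
python3 - <<'E'
from h import *
crop('scene',120,120,320,260,4,'pics/s5.png')
plan((504.8,-195.8,75,.119))
E
```

```text
t 10.40 p [ 504.9 -196.7  150.6] ty 6.6 open 0.254 F [-0.7  0.7 -0.5] q [-0.37  0.32  1.89  0.    0.93 -0.49]
(504.8, -195.8, 75, 0.119) -> [75.6 -0.3 -1. ] [-0.2  0.1 -0.2]
```

View pics/s5.png

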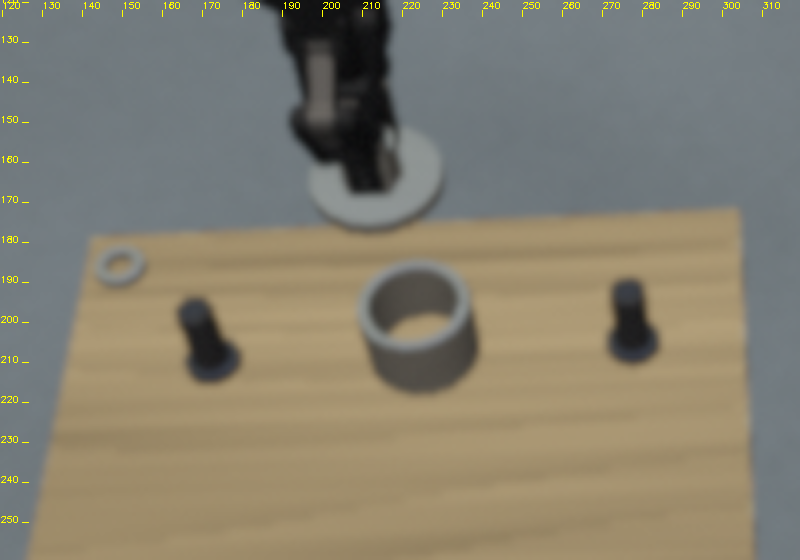

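The plug hangs level. I'm lowering it to just above the rim to check the alignment.

>>> drive_tool:
  rows: [40, 0, -1, 0, 0, 0, 10, 78, 0, -1, 0, 0, 0, 10, 80, 0, -1, 0, 0, 0, 10, 80, 0, -1, 0, 0, 0, 10]

```text
clock: 10.9
eef_pos: [505.7, -195.2, 71.7]
tcp_rot: [1.299, 1.566, -0.156]
contact_force: [0.1, 0.1, -1.2]
opening: 0.251
```

```bash
python3 - <<'E'
from h import *
crop('scene',180,150,270,220,8,'pics/s6.png')
plan((504.8,-195.8,63,.119))
E
```

```text
t 10.95 p [ 506.1 -195.5   72.1] ty 6.6 open 0.253 F [ 0.3 -1.3 -0.4] q [-0.37  0.43  1.94  0.    0.77 -0.49]
(504.8, -195.8, 63, 0.119) -> [ 9.1 -1.4  0.1] [-0.2  0.1 -0.3]
```

View pics/s6.png

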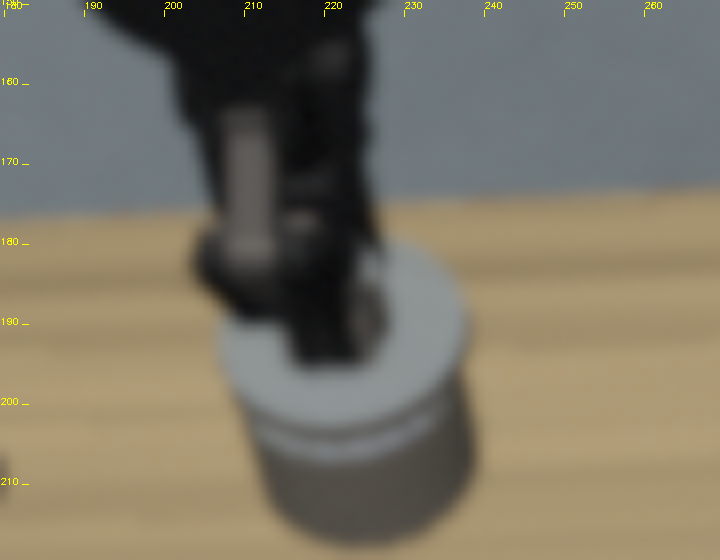

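```bash
python3 - <<'E'
from h import *
print(w2pix('scene',[506.6,-195.9,67]),w2pix('scene',[506.6,-190.9,67]),w2pix('scene',[501.6,-195.9,67]))
E
```

```text
[[221.89879512 190.6111585 ]] [[224.47788658 190.7372968 ]] [[222.36503633 188.57421624]]
```

The plug lines up with the sleeve to about 1 mm: column 222.4 against an expected 221.9, row 190.7 against 190.6. I'm seating it.

>>> drive_tool:
  rows: [5, -0.5, 0.5, 0, 0, 0, 10, 8, -0.5, 0.5, 0, 0, 0, 10, 9.5, -0.5, 0.5, 0, 0, 0, 10, 10, -0.5, 0.5, 0, 0, 0, 10]

```text
clock: 11.45
eef_pos: [506.0, -196.2, 62.8]
tcp_rot: [1.249, 1.565, -0.206]
contact_force: [-3.2, 1.8, 12.6]
opening: 0.253
```

>>> drive_tool:
  rows: [0, 0, 0, 0, 0, 0, 45, 0, 0, 0, 0, 0, 0, 60, 0, 0, 0, 0, 0, 0, 60, -40, 0, 0, 0, 0, 0, 60, -90, 0, 0, 0, 0, 0, 60, -90, 0, -60, 0, 0, 0, 60, -90, 0, -120, 0, 0, 0, 70, -90, 0, -180, 0, 0, 0, 70, -90, 0, -240, 0, 0, 0, 70, -90, 0, -240, 0, 0, 0, 70]

```text
clock: 12.7
eef_pos: [477.0, 45.7, 152.3]
tcp_rot: [1.342, 1.565, -0.108]
contact_force: [0.7, -1.1, -0.7]
opening: 0.697
```

```bash
python3 - <<'E'
from h import *
crop('scene',180,140,280,220,8,'pics/s7.png')
plan((509.5,73.8,140,.148),(509.5,73.8,14,.148))
E
```

```text
t 12.75 p [477.5  44.  152.4] ty 6.9 open 0.7 F [-0.6  0.5 -0.4] q [ 0.09  0.22  2.02 -0.    0.89 -0.03]
(509.5, 73.8, 140, 0.148) -> [ 12.5  35.3 -25.8] [-1.6  0.1 -0.3]
(509.5, 73.8, 14, 0.148) -> [138.5  34.6 -26.1] [-1.6  0.1 -0.3]
```

View pics/s7.png

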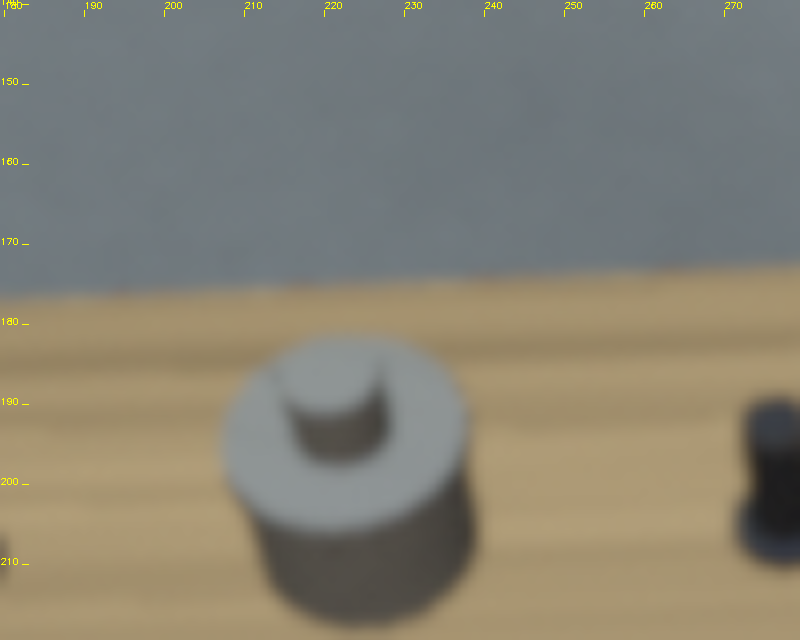

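The plug sits centred and level on the sleeve: disc centre near crop (344,433), covering the rim evenly. Next is the slim sleeve.

>>> drive_tool:
  rows: [12, 35, -26, -1.6, 0, -0.3, 70, 12, 35, -26, -1.6, 0, -0.3, 70, 12, 35, -26, -1.6, 0, -0.3, 70, 60, 35, -26, -1.6, 0, -0.3, 70, 100, 35, -26, -1.6, 0, -0.3, 70, 130, 35, -26, -1.6, 0, -0.3, 70, 132, 35, -26, -1.6, 0, -0.3, 70]

```text
clock: 13.62
eef_pos: [507.8, 72.4, 19.1]
tcp_rot: [-1.046, 1.566, -2.471]
contact_force: [-0.6, 0.3, 0.2]
opening: 0.7
```

>>> drive_tool:
  rows: [0, 0, 0, 0, 0, 0, 25, 0, 0, 0, 0, 0, 0, 25, 0, 0, 0, 0, 0, 0, 25, 0, 0, 0, 0, 0, 0, 25, 0, 0, 0, 0, 0, 0, 25]
  newtons: 40

```text
clock: 14.25
eef_pos: [508.5, 72.1, 20.4]
tcp_rot: [-0.68, 1.567, -2.105]
contact_force: [-1.2, -4.4, 8.2]
opening: 0.409
```

```bash
python3 - <<'E'
from h import *
a=.119; M=np.array([504.6,-196]); xb=np.array([np.cos(a),np.sin(a)]); yb=np.array([-np.sin(a),np.cos(a)])
b=M+77*xb; s=b+93*yb; print(b,s)
plan((508,74,140,.148),(*s,140,.119))
E
```

```text
[ 581.05544458 -186.8586109 ] [570.01454605 -94.5163207 ]
t 14.25 p [508.5  72.1  20.4] ty 8.4 open 0.409 F [-1.2 -4.4  8.2] q [ 0.14  0.49  2.01 -0.    0.64 -0.  ]
(508, 74, 140, 0.148) -> [-119.6   -0.5   -1.6] [-0.1  0.2  0.1]
(np.float64(570.0145460525368), np.float64(-94.51632069765834), 140, 0.119) -> [-119.2   36.3  174.1] [1.6 0.2 0.1]
```

>>> drive_tool:
  rows: [-40, 0, 0, 0, 0, 0, 25, -90, 0, 0, 0, 0, 0, 25, -120, 0, 0, 0, 0, 0, 25, -120, 12, 57, 0.5, 0, 0, 25, -120, 24, 115, 1, 0, 0, 25, -120, 36, 175, 1.6, 0, 0, 25, -120, 36, 175, 1.6, 0, 0, 25, -120, 36, 175, 1.6, 0, 0, 25]

```text
clock: 15.25
eef_pos: [569.3, -95.3, 140.8]
tcp_rot: [-0.857, 1.567, -2.31]
contact_force: [0.3, 0.3, -2.7]
opening: 0.412
```

```bash
python3 - <<'E'
from h import *
plan((570,-95.5,29,.119))
crop('scene',180,110,380,250,4,'pics/s8.png')
E
```

```text
t 15.25 p [569.3 -95.3 140.8] ty 6.7 open 0.412 F [ 0.3  0.3 -2.7] q [-0.17  0.38  1.82 -0.    0.95 -0.28]
(570, -95.5, 29, 0.119) -> [111.8   0.9   0. ] [-0.1  0.1  0.1]
```

View pics/s8.png

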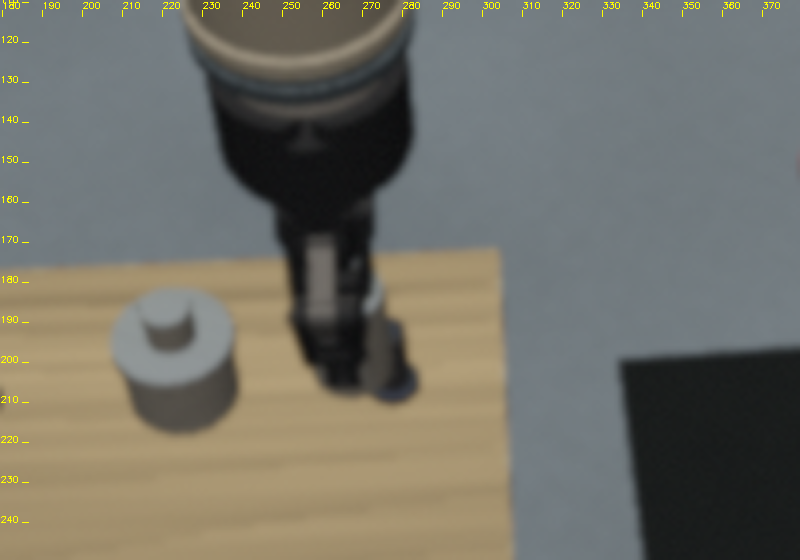

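The slim sleeve is held behind the fingers, with a sensed load of -2.7 N. I'm lowering it.

>>> drive_tool:
  rows: [50, 1, 0, 0, 0, 0, 25, 90, 1, 0, 0, 0, 0, 25, 108, 1, 0, 0, 0, 0, 25, 112, 1, 0, 0, 0, 0, 25, 114.5, 1, 0, 0, 0, 0, 25, 115.5, 1, 0, 0, 0, 0, 25]

```text
clock: 16.05
eef_pos: [570.8, -94.9, 26.5]
tcp_rot: [-0.285, 1.568, -1.737]
contact_force: [-0.5, -0.2, 6.3]
opening: 0.411
```

>>> drive_tool:
  rows: [0, 0, 0, 0, 0, 0, 65, 0, 0, 0, 0, 0, 0, 65, 0, 0, 0, 0, 0, 0, 65, -50, 0, 0, 0, 0, 0, 65, -110, 0, 0, 0, 0, 0, 65, -120, 0, -60, 0, 0, 0, 30, -120, 0, -120, 0, 0, 0, 0, -120, 0, -180, 0, 0, 0, 0, -120, 0, -240, 0, 0, 0, 0, -120, 0, -300, 0, 0, 0, 0]

```text
clock: 17.3
eef_pos: [535.0, 205.2, 145.9]
tcp_rot: [-0.105, 1.568, -1.557]
contact_force: [1.6, -0.1, -0.0]
opening: 0.006
```

```bash
python3 - <<'E'
from h import *
crop('top',310,125,465,240,5,'pics/t9.png')
crop('scene',180,140,340,250,5,'pics/s9.png')
a=.149; y=np.array([-np.sin(a),np.cos(a)]); b=np.array([611.5,219.9]); 
for d in (90,80,55+11,-10): print(d,b+d*y)
plan((*(b+88*y),130,a),(*(b+88*y),14,a))
E
```

```text
90 [598.13956418 308.90280195]
80 [599.62405705 299.01360173]
66 [601.70234707 285.16872143]
-10 [612.98449287 210.01079978]
t 17.40 p [534.7 208.4 145.9] ty 7.0 open -0.0 F [ 0.5 -0.3  0.3] q [ 0.37  0.37  1.82 -0.    0.95  0.25]
(np.float64(598.436462757957), np.float64(306.92496190591385), 130, 0.149) -> [ 15.8  75.3 -90. ] [-1.5  0.1 -0. ]
(np.float64(598.436462757957), np.float64(306.92496190591385), 14, 0.149) -> [131.8  75.3 -90.1] [-1.5  0.1 -0. ]
```

View pics/t9.png

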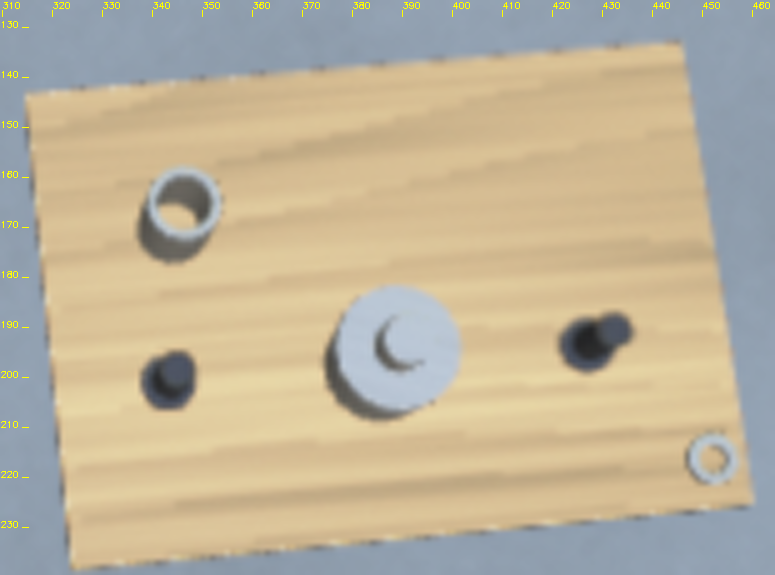

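View pics/s9.png

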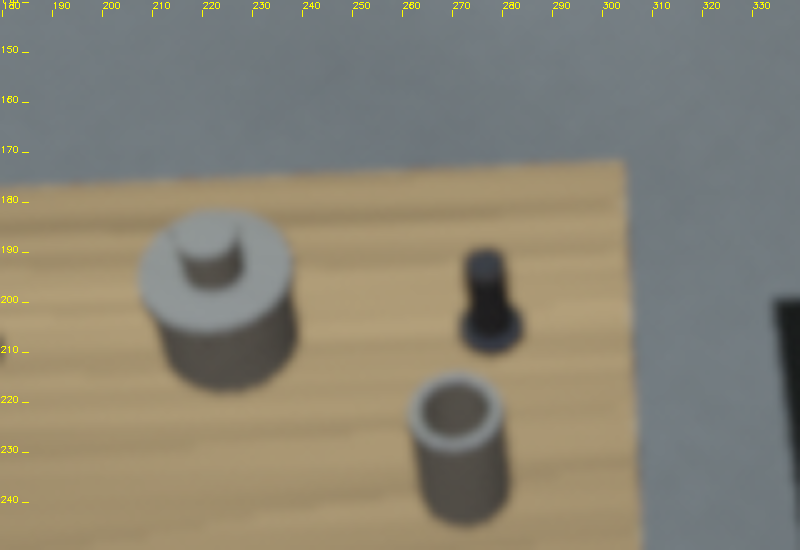

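Both sleeves stand upright, with the slim sleeve's top at (346,165) in the top view. I'm moving on to the start of the bar push.

>>> drive_tool:
  rows: [8, 37, -45, -0.8, 0, 0, 0, 16, 75, -90, -1.5, 0, 0, 0, 16, 75, -90, -1.5, 0, 0, 0, 16, 75, -90, -1.5, 0, 0, 0, 60, 75, -90, -1.5, 0, 0, 0, 100, 75, -90, -1.5, 0, 0, 0, 128, 75, -90, -1.5, 0, 0, 0, 128, 75, -90, -1.5, 0, 0, 0]

```text
clock: 18.4
eef_pos: [596.2, 304.5, 16.1]
tcp_rot: [-0.991, 1.566, -2.414]
contact_force: [0.3, 0.6, 0.6]
opening: 0.001
```

```bash
python3 - <<'E'
from h import *
s=pix2w('top',310+184/5-.4,125+204/5-.4,65); print('slim',s)
pl=pix2w('top',310+398/5-.4,125+349/5-.4,58); print('plug',pl)
a=.149; y=np.array([-np.sin(a),np.cos(a)]); b=np.array([611.5,219.9]);
plan((*(b+66*y),17,a),(*(b-1*y),17,a))
crop('scene',380,180,540,310,5,'pics/s10.png')
E
```

```text
slim [568.42405587 -92.65996009  65.        ]
plug [ 503.62611957 -194.76401183   58.        ]
t 18.40 p [596.2 304.5  16.1] ty 8.5 open 0.001 F [0.3 0.6 0.6] q [ 0.47  0.67  1.66 -0.    0.82  0.32]
(np.float64(601.7023470684677), np.float64(285.1687214294354), 17, 0.149) -> [-0.8  2.6 20. ] [-0.1  0.2  0.2]
(np.float64(611.6484492868414), np.float64(218.9110799783419), 17, 0.149) -> [-0.6  2.6 87. ] [-0.1  0.2  0.2]
```

View pics/s10.png

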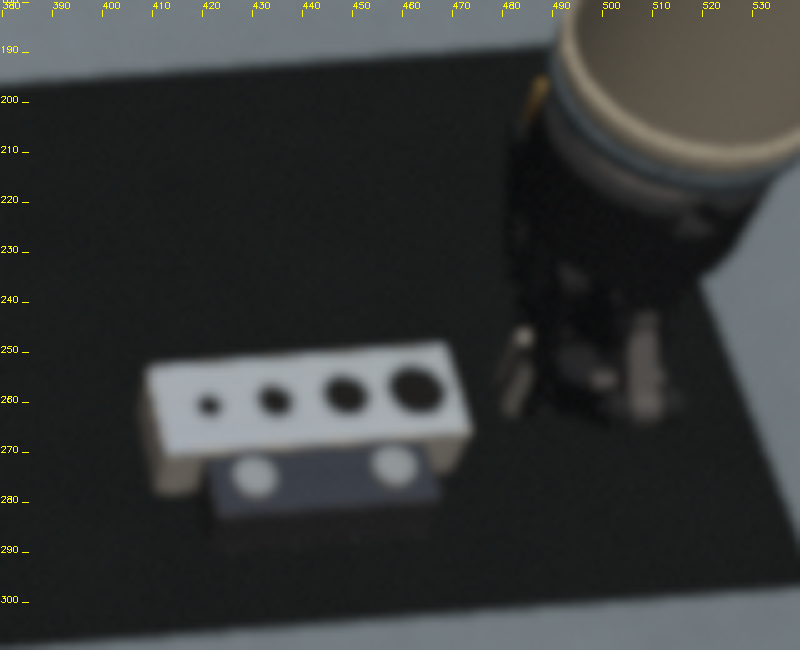

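The closed fingers are in line with the bar, about 10 mm off its left end. I'm pushing it to the right in two stages.

>>> drive_tool:
  rows: [0, 2, 8, 0, 0.2, 0.2, 0, 0, 2, 16, 0, 0.2, 0.2, 0, 0, 2, 24, 0, 0.2, 0.2, 0, 0, 2, 32, 0, 0.2, 0.2, 0, 0, 2, 40, 0, 0.2, 0.2, 0]

```text
clock: 19.08
eef_pos: [605.7, 265.9, 18.2]
tcp_rot: [2.24, 1.567, 0.817]
contact_force: [-0.1, 2.6, 1.8]
opening: 0.002
```

```bash
python3 - <<'E'
from h import *
a=.149; y=np.array([-np.sin(a),np.cos(a)]); b=np.array([611.5,219.9]);
plan((*(b-1*y),17,a))
crop('scene',380,180,540,310,5,'pics/s11.png')
E
```

```text
t 19.07 p [605.7 265.9  18.2] ty 8.5 open 0.002 F [-0.1  2.6  1.8] q [0.41 0.65 1.68 0.   0.8  0.26]
(np.float64(611.6484492868414), np.float64(218.9110799783419), 17, 0.149) -> [ 1.1 -1.  47.3] [-0.1 -0.1 -0.1]
```

View pics/s11.png

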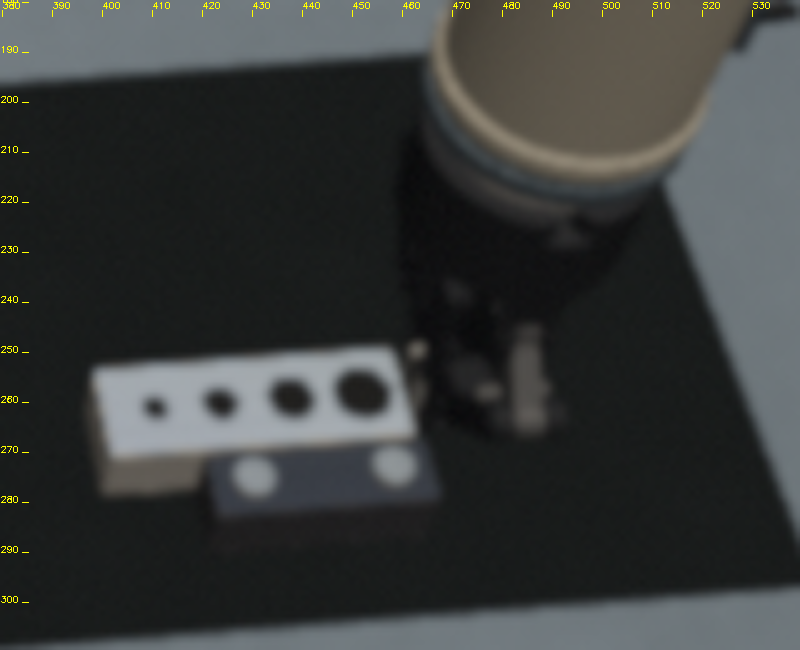

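>>> drive_tool:
  rows: [0, -1, 8, 0, 0, 0, 0, 0, -2, 16, 0, 0, 0, 0, 0, -2, 24, 0, 0, 0, 0, 0, -2, 32, 0, 0, 0, 0, 0, -2, 40, 0, 0, 0, 0, 0, -2, 48, 0, 0, 0, 0, 0, -2, 48, 0, 0, 0, 0]

```text
clock: 20.0
eef_pos: [610.7, 216.0, 17.8]
tcp_rot: [2.087, 1.569, 0.664]
contact_force: [-0.5, 0.0, -0.6]
opening: 0.002
```

```bash
python3 - <<'E'
from h import *
a=.149; y=np.array([-np.sin(a),np.cos(a)]); b=np.array([611.5,219.9]);
plan((*(b-1*y),17,a))
crop('scene',350,180,510,310,5,'pics/s12.png')
E
```

```text
t 20.00 p [610.7 216.   17.8] ty 8.4 open 0.002 F [-0.5  0.  -0.6] q [0.34 0.64 1.72 0.   0.79 0.19]
(np.float64(611.6484492868414), np.float64(218.9110799783419), 17, 0.149) -> [ 0.8  1.4 -2.7] [-0.1 -0.  -0.1]
```

View pics/s12.png

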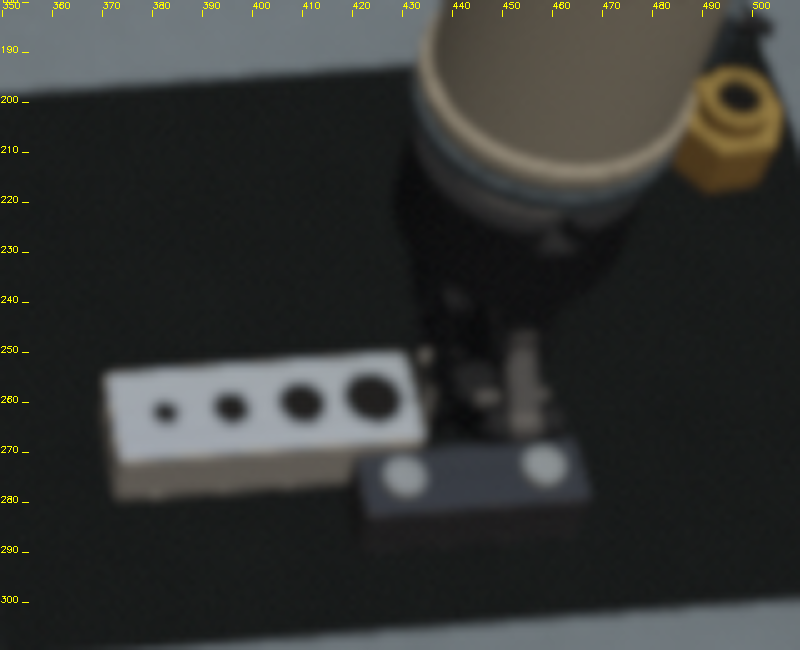

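The bar has slid clear, its top corners at crop (104,373), (408,350), (427,442), (119,463). The stop now overlaps only its left end.

```bash
python3 - <<'E'
from h import *
def S(X,Y,z): return pix2w('scene',350+X/5-.4,180+Y/5-.4,z)
c=np.array([S(*p,34) for p in((104,373),(408,350),(427,442),(119,463))])
m=c.mean(0);print(c.round(1),m.round(1),np.linalg.norm(c[0]-c[1]),np.linalg.norm(c[1]-c[2]))
for i,j in((1,0),(2,3)):
  d=c[i]-c[j];print(np.arctan2(-d[0],d[1]))
def S2(X,Y,z): return pix2w('scene',380+X/5-.4,180+Y/5-.4,z)
c=np.array([S2(*p,34) for p in((149,368),(446,344),(471,432),(168,455))]); print('before (scene)',c.mean(0))
plan((m[0],m[1],120,.149))
E
```

```text
[[611.   92.2  34. ]
 [594.1 203.4  34. ]
 [632.3 207.7  34. ]
 [648.   97.8  34. ]] [621.3 150.3  34. ] 112.47885782386052 38.52199552898692
0.1509587650595666
0.14121992434392444
before (scene) [613.82712554 220.28039346  34.        ]
t 20.05 p [610.6 216.4  17.7] ty 8.4 open -0.005 F [ 0.6 -0.3  0.8] q [0.34 0.64 1.72 0.   0.79 0.19]
(np.float64(621.3429229494534), np.float64(150.27572242319042), 120, 0.149) -> [-102.3    1.1   66.9] [-0.1 -0.1 -0.1]
```

>>> drive_tool:
  rows: [0, 0, -6, 0, 0, 0, 0, -40, 0, -6, 0, 0, 0, 0, -70, 0, 30, 0, 0, 0, 70, -70, 0.5, 66.5, 0, 0, 0, 70, -70, 0.5, 66.5, 0, 0, 0, 70, -70, 0.5, 66.5, 0, 0, 0, 70]

```text
clock: 20.8
eef_pos: [620.4, 151.2, 87.4]
tcp_rot: [2.495, 1.569, 1.072]
contact_force: [-0.3, 0.1, -0.6]
opening: 0.701
```

```bash
python3 - <<'E'
from h import *
plan((620.5,150.5,60,.149),(620.5,150.5,11,.149))
crop('scene',350,180,510,310,5,'pics/s13.png')
E
```

```text
t 20.80 p [620.4 151.2  87.4] ty 8.4 open 0.701 F [-0.3  0.1 -0.6] q [0.24 0.53 1.71 0.   0.9  0.09]
(620.5, 150.5, 60, 0.149) -> [27.4 -0.1  0.7] [-0.1 -0.1 -0.1]
(620.5, 150.5, 11, 0.149) -> [76.4 -0.1  0.8] [-0.1 -0.1 -0.1]
```

View pics/s13.png

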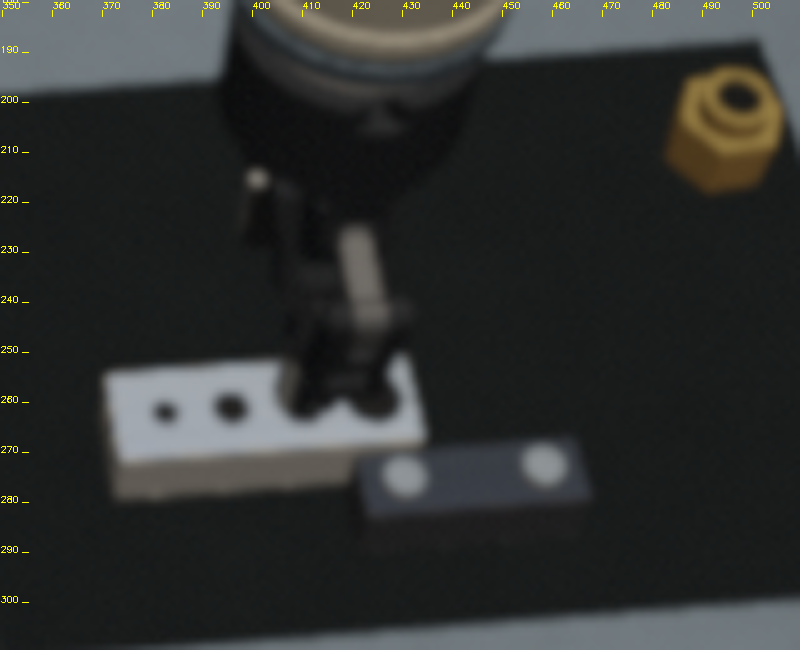

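The open fingers are above the bar's middle, and the far finger clears the stop. I'm descending and gripping.

>>> drive_tool:
  rows: [40, 0, 0.7, 0, 0, 0, 70, 65, 0, 0.7, 0, 0, 0, 70, 75, 0, 0.7, 0, 0, 0, 70, 75, 0, 0.7, 0, 0, 0, 70, 75, 0, 0.7, 0, 0, 0, 25, 75, 0, 0.7, 0, 0, 0, 25, 75, 0, 0.7, 0, 0, 0, 25, 75, 0, 0.7, 0, 0, 0, 25, 75, 0, 0.7, 0, 0, 0, 25]
  newtons: 60

```text
clock: 21.98
eef_pos: [621.5, 151.2, 13.7]
tcp_rot: [2.021, 1.567, 0.597]
contact_force: [-1.3, 1.0, 7.1]
opening: 0.408
```

```bash
python3 - <<'E'
from h import *
plan((620.5,150.5,110,.149),(580.5,-187,110,.119))
crop('scene',350,180,510,310,5,'pics/s14.png')
E
```

```text
t 21.98 p [621.5 151.2  13.7] ty 8.5 open 0.408 F [-1.3  1.   7.1] q [0.24 0.63 1.74 0.   0.77 0.09]
(620.5, 150.5, 110, 0.149) -> [-96.3  -0.8   0.4] [-0.1 -0.1 -0.2]
(580.5, -187, 110, 0.119) -> [-97.1 -90.1 328.3] [ 1.6 -0.1 -0.2]
```

View pics/s14.png

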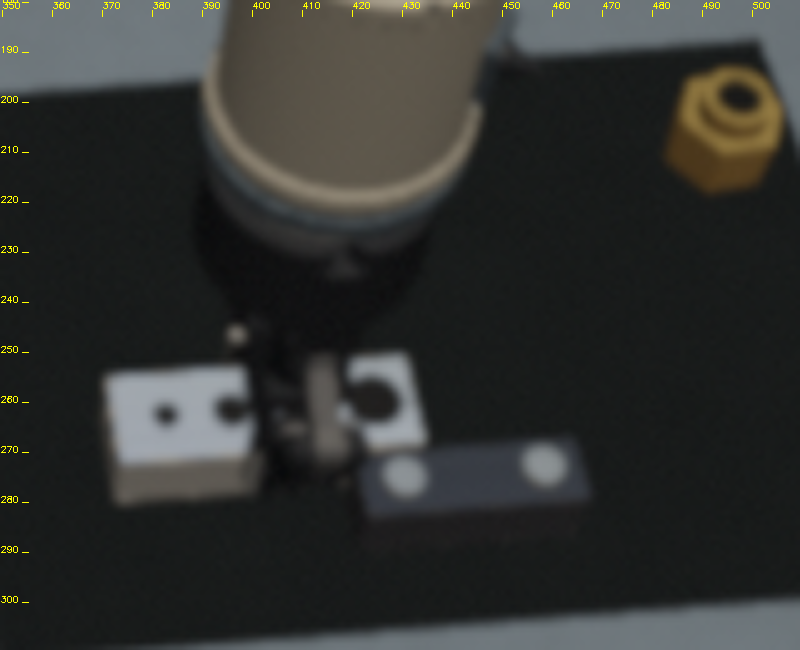

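```bash
python3 - <<'E'
from h import *
p=w2pix('scene',[[621.5,151.2,34],[639.5,154,34],[621.5,151.2,13.7],[621.5+25,151.2+3.7,13.7]]); print((p-[350,180]+.4)*5)
E
```

```text
[[267.23057891 406.8970269 ]
 [276.70776392 451.01403085]
 [260.49612377 434.92654836]
 [272.86564053 495.86384674]]
```

>>> drive_tool:
  rows: [-40, 0, 0, 0, 0, 0, 25, -90, 0, 0, 0, 0, 0, 25, -110, -15, 55, 0.3, 0, 0, 25, -110, -30, 110, 0.6, 0, 0, 25, -110, -45, 164, 0.9, 0, 0, 25, -110, -60, 219, 1.2, 0, 0, 25, -110, -75, 274, 1.6, 0, 0, 25, -110, -90, 328, 1.6, 0, 0, 25, -110, -90, 328, 1.6, 0, 0, 25, -110, -90, 328, 1.6, 0, 0, 25]

```text
clock: 23.28
eef_pos: [580.1, -186.6, 122.7]
tcp_rot: [2.262, 1.567, 0.81]
contact_force: [-0.1, 0.1, -2.7]
opening: 0.408
```

```bash
python3 - <<'E'
from h import *
plan((581,-187,40,.119))
crop('scene',130,110,330,260,4,'pics/s15.png')
crop('top',310,110,465,230,5,'pics/t15.png')
E
```

```text
t 23.27 p [ 580.1 -186.6  122.7] ty 6.8 open 0.408 F [-0.1  0.1 -2.7] q [-0.32  0.45  1.76  0.    0.93 -0.44]
(581, -187, 40, 0.119) -> [82.7  0.6  0.7] [-0.  -0.1 -0.1]
```

View pics/s15.png

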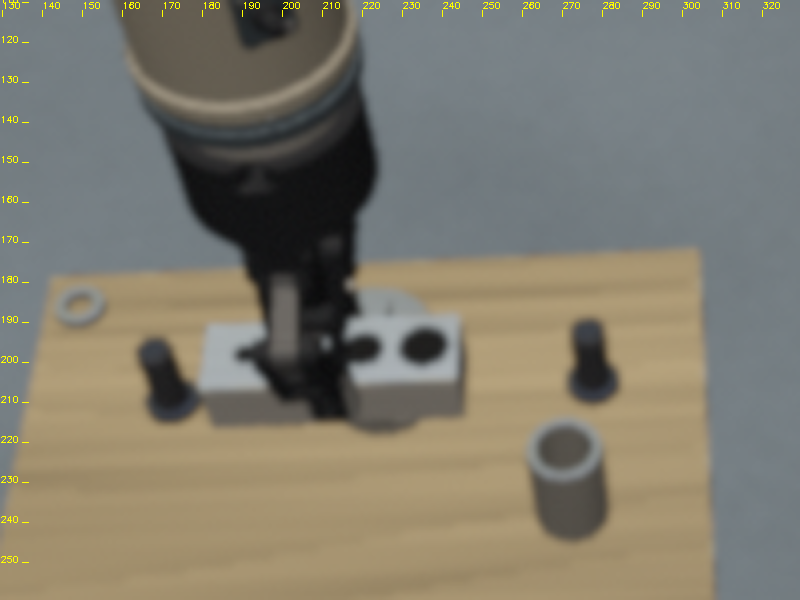

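View pics/t15.png

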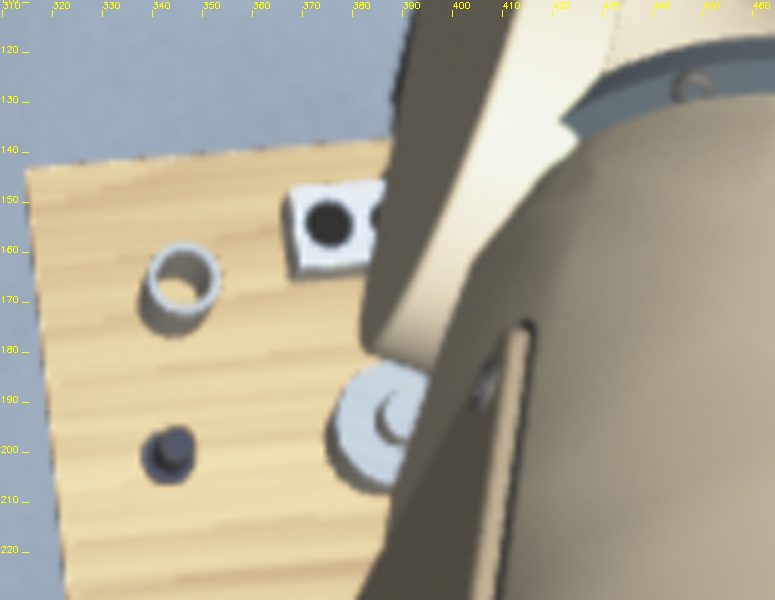

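```bash
python3 - <<'E'
from h import *
def S(X,Y,z): return pix2w('scene',130+X/4-.375,110+Y/4-.375,z)
c=np.array([S(*p,143) for p in((207,325),(459,314),(463,378),(198,391))]);print(c.round(1),c.mean(0))
E
```

```text
[[ 569.8 -243.2  143. ]
 [ 557.  -135.2  143. ]
 [ 591.4 -128.1  143. ]
 [ 605.1 -238.9  143. ]] [ 580.81517959 -186.33547311  143.        ]
```

The bar is held level and centred on its target, at about (581,-186). I'm lowering it.

>>> drive_tool:
  rows: [40, 0.5, 0.5, 0, 0, 0, 25, 75, 0.5, 0.5, 0, 0, 0, 25, 92, 0.5, 0.5, 0, 0, 0, 25, 99, 0.5, 0.5, 0, 0, 0, 25, 102, 0.5, 0.5, 0, 0, 0, 25, 103.5, 0.5, 0.5, 0, 0, 0, 25, 104, 0.5, 0.5, 0, 0, 0, 25]

```text
clock: 24.25
eef_pos: [581.8, -186.0, 19.7]
tcp_rot: [1.93, 1.567, 0.479]
contact_force: [-1.6, 1.2, 5.3]
opening: 0.409
```

>>> drive_tool:
  rows: [0, 0, 0, 0, 0, 0, 55, 0, 0, 0, 0, 0, 0, 58, 0, 0, 0, 0, 0, 0, 58, -30, 0, 0, 0, 0, 0, 58, -80, 0, 0, 0, 0, 0, 58, -130, 0, 0, 0, 0, 0, 58, -170, 0, -60, 0, 0, 0, 58, -170, 0, -120, 0, 0, 0, 58, -170, 0, -180, 0, 0, 0, 58, -170, 0, -240, 0, 0, 0, 58]

```text
clock: 25.5
eef_pos: [552.1, 53.0, 190.5]
tcp_rot: [1.859, 1.566, 0.408]
contact_force: [0.9, -0.1, 0.2]
opening: 0.58
```

>>> drive_tool:
  rows: [0, 0, -60, 0, 0, 0, 58, 0, 0, -100, 0, 0, 0, 58, 0, 0, -100, 0, 0, 0, 58, 0, 0, -100, 0, 0, 0, 58]

```text
clock: 26.0
eef_pos: [540.0, 151.9, 190.6]
tcp_rot: [1.791, 1.566, 0.34]
contact_force: [-0.4, -1.1, 0.3]
opening: 0.574
```

```bash
python3 - <<'E'
from h import *
plan()
crop('scene',130,140,330,290,4,'pics/s16.png')
crop('top',310,120,465,240,5,'pics/t16.png')
cv2.imwrite('pics/top16.png',grab_frame('top')[:,:,::-1])
E
```

```text
t 26.00 p [540.  151.9 190.6] ty 6.9 open 0.574 F [-0.4 -1.1  0.3] q [0.27 0.3  1.82 0.   1.03 0.15]
```

View pics/s16.png

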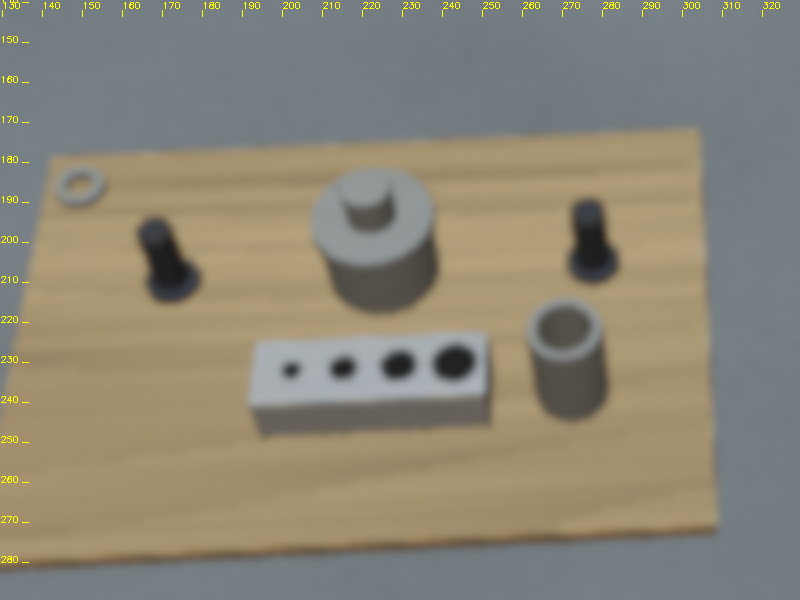

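View pics/t16.png

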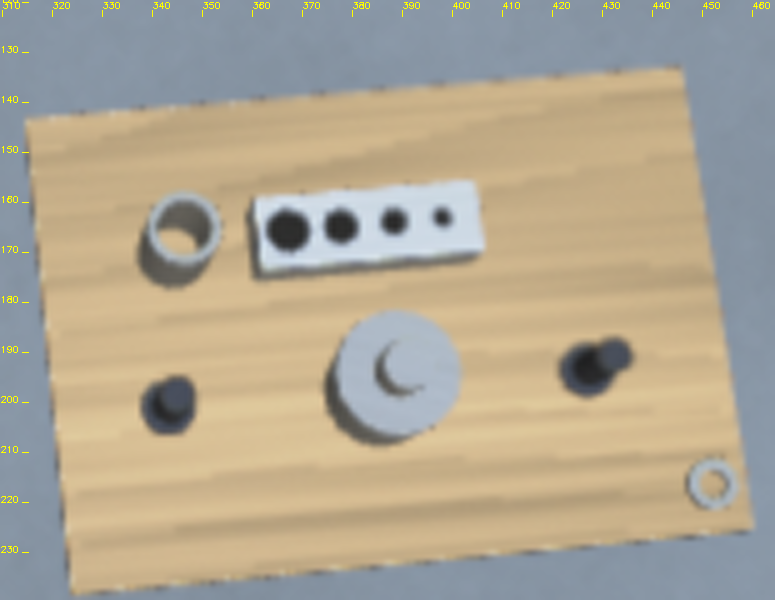

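View pics/top16.png

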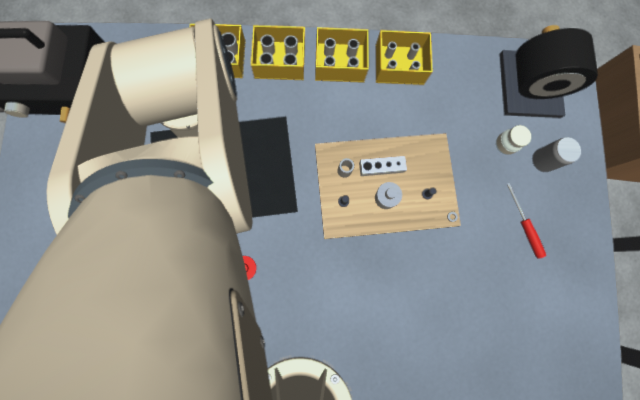

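```bash
python3 - <<'E'
from h import *
def B(X,Y,z): return pix2w('top',310+X/5-.4,120+Y/5-.4,z)[:2]
c=np.array([B(*p,40) for p in((257,198),(475,181),(484,250),(263,271))]);b=c.mean(0)
s=B(184,229,65);pl=B(398,374,58);w=B(385,0,58)
pa=B(177,395,55);pb=B(614,355,55)
a=np.arctan2(-(pa-pb)[0],(pa-pb)[1]);R=np.array([[np.cos(a),np.sin(a)],[-np.sin(a),np.cos(a)]])
ba=[np.arctan2(-(c[i]-c[j])[0],(c[i]-c[j])[1]) for i,j in((0,1),(3,2))]
print('post frame: bar',R@(b-pa),'dyaw',np.array(ba)-a,'plug',R@(pl-pa),'slim',R@(s-pa),'slim-bar',np.linalg.norm(s-b))
aa=np.mean(ba);print('slim x in bar',(s-b)@[np.cos(aa),np.sin(aa)])
E
```

```text
post frame: bar [  76.78000903 -104.73494861] dyaw [-0.0074101   0.00734498] plug [-9.32279932e-02 -1.04217523e+02] slim [ 76.53808171 -10.66725637] slim-bar 94.0680033404604
slim x in bar -0.24499022409217625
```

The whole layout measures well inside the limits, and the arm hangs free at z = 190. I'm handing it in.

```bash
python3 -c "
from rig import sign_off
print(sign_off())"
```

```text
the job is handed in; nothing more can be done
None
```

The job is staged and handed in after 26 s of the 131 s allowed. The wide sleeve stands mid-posts with the plug on it, the bar lies behind it, and the slim sleeve stands left of the bar. Hand-in reports no verdict, so these are my own measurements.

| Item | Last measurement (post frame) | Allowed |
|---|---|---|
| Wide sleeve | within 1 mm of mid-posts | within 13 mm |
| Plug | x -0.1 mm, y -104 mm; about 1 mm off the sleeve's centre | within 8 mm of the sleeve |
| Bar | 76.8 mm behind the posts' line, 0.3 mm off centre sideways, yaw error under 0.01 rad | 53–99 mm, within 18 mm, within 0.17 rad |
| Slim sleeve | 94 mm from the bar's centre, 0.2 mm off its axis | 78–108 mm, within 15 mm |

- **Wide sleeve check:** I measured it before placing the plug, since the plug now covers its rim. The final pictures show it in the same place.
- **Coupling:** it was in its original place in the last picture that showed it, just before the bar was lifted. The arm hid it in the final top view.
- **Release and forces:** everything is released, with the arm parked open at z = 190 mm. The contact forces I read stayed at about 13 N or less.
- **Cameras:** the two disagreed by about 2–3 mm in x, within the stated calibration. I placed parts relative to the posts, so this hardly affects the result.

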